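# Put the wheel dresser home in its sloped cutout tray

## Task

Put the blue-handled grinding-wheel dresser back in the T-shaped cutout of the sloped tool tray: turn it so that its wide steel head goes in the wide end of the cutout, at the raised far end, tilt it to match the slope and press it fully home so that it lies flat on the yellow floor, then let go. Leave the sharpening stone in the tray and the other things on the bench where they are.

Things in the scene. Friction and masses are not known exactly. Their poses are not given: they have to be found in the camera images.
- dresser: Wheel dresser, about 0.3 to 0.5 kg, a flat T 180 mm long, 24 mm thick, lying on the bench at any heading. Blue handle 24 mm wide, x = -105 to +35 mm; steel head 60 mm wide (y), x = +35 to +75 mm. Origin: on the underside, mid width, near the centre of mass, the place to grip across the handle (along y; 70 mm free on each side). x points along the handle to the head, z up.
- tray: Tray board, black with yellow cutout floors, fixed, sloping 30 degrees, raised at the end far from the robot. x points up the slope (board from -120 to +92 mm), y to the left across it (-122 to +74 mm), z square out of the face. Origin: on the floor of the T cutout, exactly where the dresser's origin lies when home, its axes then along the tray's. Black face at z = 14 mm.
- dresser_head (a point): Middle of the dresser's head: (55, 0, 12) mm in the dresser's frame. The head shows dark toothed wheels.
- dresser_tail (a point): Point inside the handle near its free end: (-90, 0, 12) mm in the dresser's frame.
- recess_head (a point): Where dresser_head lies when home: (55, 0, 12) mm in the tray's frame. Head pocket of the T cutout: 67 mm wide, x = +31.5 to +78.5 mm, 14 mm deep, upright walls; the seated dresser stands 10 mm proud, with 3.5 mm of play on every side.
- recess_tail (a point): Where dresser_tail lies when home: (-90, 0, 12) mm in the tray's frame. Handle channel: 31 mm wide, x = -108.5 to +31.5 mm, 14 mm deep.
- stone: Sharpening stone 164 x 30 x 24 mm, red-brown over grey, loose in the tray's second, straight cutout (tray y = -92 mm); to be left alone. Origin: centre of its underside, x along its length.
- cleaner: Black rubber belt-cleaning block 100 x 32 x 30 mm lying beside the dresser's handle; to be left where it is. Origin: centre of its underside.
- horseshoe: Steel horseshoe blank, about 120 mm, 10 mm thick, flat on the bench; bystander. Origin: centre of its underside.
- wheel: Spare grinding wheel, blue-green, 140 mm diameter, 22 mm thick, lying flat; bystander. Origin: centre of its underside.
- mug: White mug, 76 mm wide, 85 mm tall; bystander. Origin: centre of its underside.
- tin: Green tin, 70 mm diameter, 100 mm tall, upright; bystander. Origin: centre of its underside.
- hammer: Hammer lying flat; bystander. Origin: on its underside, x along the handle towards the head.
- finger_slot (a point): At the tray's origin: middle of a finger slot across the handle channel, as deep as the cutout, x = -22 to +22 mm and y = -62 to +62 mm in the tray's frame, so fingers holding the handle at the dresser's origin can go down to the floor and open there.
There are look-alikes about, which are no part of the job. What is shaped like the dresser but green or orange is not meant.

How it is judged:
By the outcome, as a careful person would: the job done as asked, in the order asked, and still so for the second after the job is handed in, with the robot touching nothing.
It also fails if it takes over 38 s, if anything falls off the work surface, if the arm or the gripper's body presses on something with over 40 N, if the wrist force passes 120 N, or if a joint passes its speed limit or range.

## Robot

A 6-joint arm with a two-finger parallel gripper is mounted at the origin on the work surface. World frame = base frame: x ahead of the robot, y to its left, z up, the work surface at z = 0. Lengths are in m, angles in rad, forces in N, time in s.
With the tool pointing down it reaches from about 0.35 to 0.975 m from the base axis. Payload 4.9 kg.
Tool frame: the origin (TCP) lies on the centre line of the jaws, within the pads' length; the fingertips stand 14 mm ahead of it and the grasp point (between the pads) lies 5 mm behind it; y points along the fingers, z is the direction in which the jaws open and shut, and the axes are right-handed (so a half turn about y gives the same grasp; the last joint's range is limited). The gripper opens to 85 mm and grips with 20 to 120 N. Pads are 22 mm wide; open, the fingers measure 114 mm over their backs; the gripper's body (76 mm by 85 mm) begins 54 mm behind the grasp point. The pads swing forward as they close: fully open they stand 13 mm farther back than shut.
Start: joints at [-1.307, 0.053, 1.613, -0, 1.476, -0.119], TCP at [0.233, -0.58, 0.245] pointing down, gripper open.
Joint ranges: [-3.01, 3.01], [-1.01, 2.22], [0.06, 2.58], [-1.02, 4.17], [0.09, 2.62], [-3.14, 3.14]. Speed limits (rad/s): [2.57, 2.57, 3.14, 3.14, 3.14, 3.14].

## Interface

Orientations are given as a rotation vector (axis times angle).
In Python, from station import ctrl gives the robot as it stands.
- The arm moves only by the tool servo_tool, never from a script. Its arguments are lists of equal length, an entry for each row: "delta_pos": the shift along the tool's x, y, z in m, a list of three; "dr": the turn, a rotation vector about the tool's x, y, z in degrees, a list of three; "grip": the opening, from 0 (shut) to 1 (fully open). In form: {"delta_pos": [[x, y, z], ...], "dr": [[rx, ry, rz], ...], "grip": [grip, ...]}. A call has 1 to 5 rows; each row shifts and turns the pose as measured when the row begins, along the tool's axes as they then stand; what a row does not reach is not made up. A row lasts 1/8 s, in which the tool goes at most 62.5 mm and 10.7 degrees, less where a joint would pass 70% of its speed; a pose out of reach is approached as far as the arm can. A call is refused whole if a number of a shift passes 0.0625 or a number of a turn 10.7, either way. A call with a gripper value outside its range is refused whole. The fingers move at their own pace and stop on an object; "grip_force" is the grip in N (left out, the last holds). Time passes only in rows, so rows that do not move let the fingers close. It gives the time, the measured TCP pose, the force and the opening at its end, in the units of the state.
- ctrl.get_obs(): the state, without advancing time (a new reading comes with each control period).
- ctrl.get_image(name): name is "scene" or "top" or "wrist"; returns the picture (400x640x3 uint8, red, green, blue); there is no depth.
- ctrl.camera_params(name): a dict with "fovy" (degrees; the focal length in pixels is half the picture's height over the tangent of half this angle, whatever the lens; pixels are square), "cx", "cy" (the principal point, pixels), "eye" and "rotation" of the camera in the world. Camera axes: x right, y down, z forward; pixel columns grow to the right and rows downward; lengths in m; the calibration is good to about 2 mm. A picture is of the moment at which its call begins: read the wrist's pose just before it. camera_params takes no time and is no camera call; for the wrist camera it gives the pose at the moment of the call.
- ctrl.finish_job(): hands the job in, once; it reports no verdict.
Trained networks look in the newest picture that a camera, given by its name, has taken for a name from the list of things; names that differ only in an ending like _2 or _b are one class to them, and where a whole thing is asked for, a point or a joint stands for the part that bears it (a point fixed in the world has none). Each returns a list of dicts, best first, with "score" (0 to 1); they miss things now and then, are a little off and sometimes report something else, mostly with a low value. They report only what shows in the picture. A call takes as long as a camera call. They do not tell look-alikes from the thing itself.
- ctrl.masks_of(camera, label): "pixels" (400x640 bool, what is visible of it) and "extent" ([left, top, right, bottom] in pixels, round what is visible of it).
The state is a dict: "t": time; "q": joint angles; "dq": joint speeds; "effort": joint torques, N m; "tool_pos": TCP position; "tool_rot": TCP orientation; "contact_force": force on the tool from outside, world axes, zero at the start; "wrist_torque": the same for the moment, N m; "opening": finger opening in m.
Only numpy, scipy, OpenCV 4.12 (cv2) and the standard library are available. Lean on these libraries where they do the work, as an engineer would, in place of code of your own. Each camera call takes 0.05 s, during which the arm holds its last target.

## Working session

There is one attempt and no reset: what is moved stays moved. The work goes in short steps, Python scripts to look and compute and a tool call to move; the robot and the scene stay as the last step left them, time stands still between calls to the robot, and variables do not carry over. Pictures are saved under pics/ and viewed, and the job is handed in when it is done.

Besides the shell and the picture viewer there is one more tool, called after "Request:" as name(argument=value, ...), one argument or row to a line, values as JSON. servo_tool: Moves the arm, as the interface text tells. Its arguments: {"type":"object","properties":{"delta_pos":{"type":"array","items":{"type":"array","items":{"type":"number"}}},"dr":{"type":"array","items":{"type":"array","items":{"type":"number"}}},"grip":{"type":"array","items":{"type":"number"}},"grip_force":{"type":"number"}},"required":["delta_pos","dr","grip"]}

```bash
mkdir -p pics; ls
python3 - <<'E'
from station import ctrl
import cv2,numpy as np
o=ctrl.get_obs(); print(o)
for n in ['scene','top']:
    im=ctrl.get_image(n); cv2.imwrite(f'pics/{n}0.png',im[:,:,::-1]); print(n,ctrl.camera_params(n))
print(ctrl.camera_params('wrist'))
E
```

```text
pics
{'t': 0.0, 'q': array([-1.30697788e+00,  5.33978472e-02,  1.61433910e+00, -1.13367558e-05,
        1.47597164e+00, -1.18979445e-01]), 'dq': array([-0.00024512, -0.00153059, -0.00203335, -0.00024364,  0.00056751,
        0.00115798]), 'effort': array([ 1.85369213e-04, -3.93680656e+01, -3.70178175e+01, -1.21476642e-04,
        6.87512904e-03, -7.11038098e-06]), 'tool_pos': array([ 0.23329871, -0.5791716 ,  0.24401063]), 'tool_rot': array([-0.3900169 ,  2.01405979, -2.00973661]), 'contact_force': array([-0.55696527, -0.09723518, -0.55397439]), 'wrist_torque': array([ 0.01527265,  0.01404071, -0.00288957]), 'opening': 0.08514015411054368}
scene {'fovy': 44.8748443321825, 'cx': 318.1036391597076, 'cy': 195.4958896856517, 'eye': array([1.33722738, 0.43292145, 0.87623619]), 'rotation': array([-1.15263988, -2.22172507,  1.10987237])}
top {'fovy': 44.675559696598064, 'cx': 313.11113786413347, 'cy': 189.63778302228573, 'eye': array([ 0.35915927, -0.13164341,  1.2514349 ]), 'rotation': array([-2.17393935,  2.11082808, -0.18182422])}
{'fovy': 63.53650867247325, 'cx': 316.6271630880732, 'cy': 195.95496730716832, 'eye': array([ 0.30988076, -0.54813823,  0.37268646]), 'rotation': array([ 2.36898947, -1.60028279, -0.26723138])}
```

View pics/scene0.png

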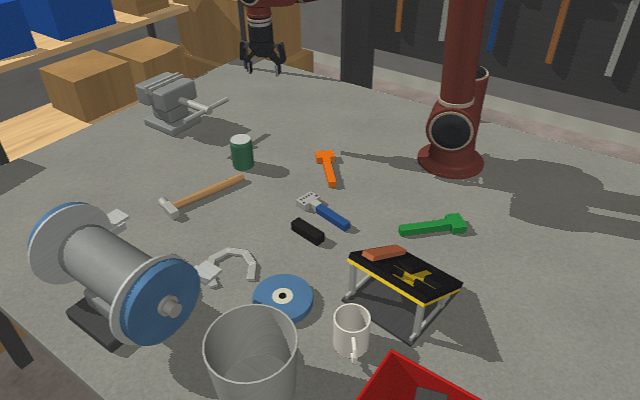

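View pics/top0.png

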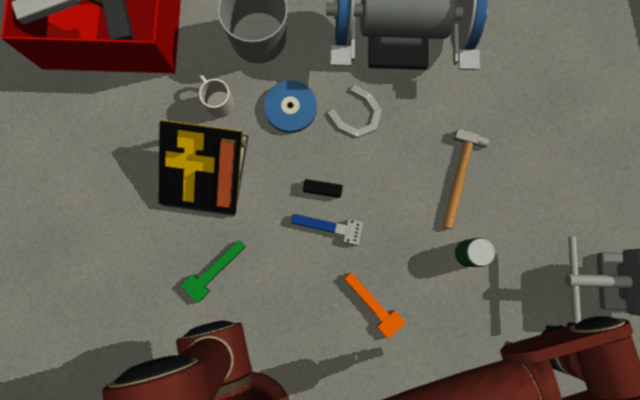

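The blue dresser lies at top (325,227), with its head at (350,231). The green (213,272) and orange (375,305) T shapes are look-alikes. The tray is at top (200,168). Next: masks, enlarged crops.

Run:
```python
from station import ctrl
import cv2,numpy as np
D={}
for n in ['scene','top']:
    im=cv2.imread(f'pics/{n}0.png')
    for l in ['dresser','tray']:
        r=ctrl.masks_of(n,l)
        for i,k in enumerate(r[:4]):
            print(n,l,round(k['score'],2),k['extent'],k['pixels'].sum()); D[f'{n}_{l}_{i}']=k['pixels']
np.savez('masks.npz',**D)
a=cv2.imread('pics/top0.png'); 
c1=cv2.resize(a[180:260,270:390],None,fx=5,fy=5,interpolation=cv2.INTER_CUBIC)[:300] if 0 else cv2.resize(a[180:250,280:380],(400,280),interpolation=cv2.INTER_CUBIC)
c2=cv2.resize(a[110:225,145:260],(400,400),interpolation=cv2.INTER_CUBIC)
s=cv2.imread('pics/scene0.png')
c3=cv2.resize(s[185:245,285:360],(400,320),interpolation=cv2.INTER_CUBIC)
c4=cv2.resize(s[235:345,335:475],(400,314),interpolation=cv2.INTER_CUBIC)
C=np.zeros((600,800,3),np.uint8)
C[:280,:400]=c1; C[:300,400:]=cv2.resize(c2,(300,300)).repeat(1,0)[:, :].copy() if 0 else cv2.resize(c2,(400,300))
C[300:600,:400]=c3[:300]; C[300:600,400:]=c4[:300]
cv2.imwrite('pics/crop0.png',C)
```

```text
scene dresser 0.91 [292.4, 188.9, 350.3, 231.5] 754
scene dresser 0.9 [396.6, 209.6, 466.8, 235.2] 958
scene dresser 0.66 [315.4, 148.4, 335.9, 188.2] 423
scene tray 0.67 [348.6, 251.9, 462.9, 309.0] 3181
scene tray 0.45 [161.5, 173.4, 241.4, 217.0] 782
top dresser 0.7 [294.8, 213.7, 362.1, 246.9] 941
top dresser 0.7 [184.4, 240.9, 246.1, 304.1] 986
top dresser 0.7 [302.5, 177.1, 345.2, 198.9] 549
top dresser 0.6 [345.1, 272.8, 404.7, 337.5] 943
top tray 0.85 [158.6, 121.0, 242.3, 213.7] 5839
```

View pics/crop0.png

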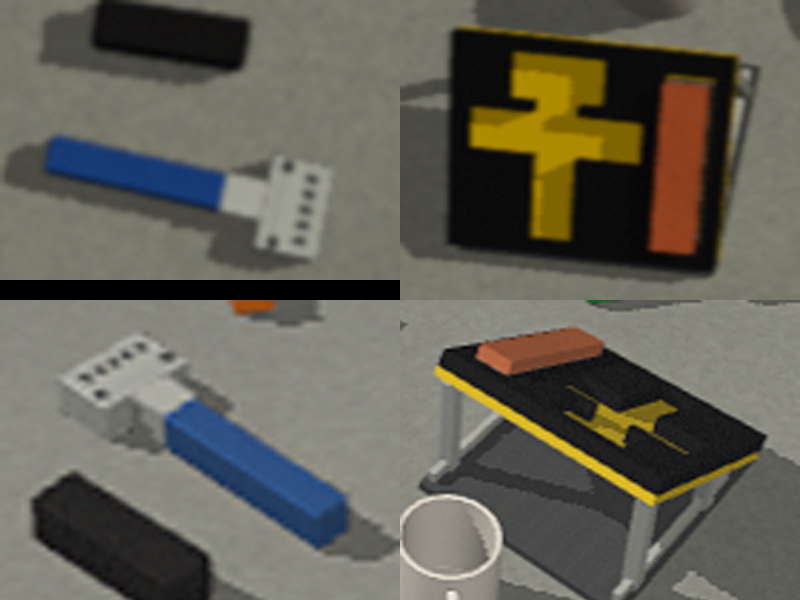

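```bash
cat > h.py <<'E'
import numpy as np,cv2
from scipy.spatial.transform import Rotation as Ro
def K(p):
    f=200/np.tan(np.radians(p['fovy'])/2); return f,p['cx'],p['cy']
def proj(p,X):
    R=Ro.from_rotvec(p['rotation']).as_matrix(); c=(np.asarray(X)-p['eye'])@R
    f,cx,cy=K(p); return np.c_[cx+f*c[:,0]/c[:,2],cy+f*c[:,1]/c[:,2]]
def box(x0,x1,y0,y1,z0,z1): return np.array([[x,y,z] for x in(x0,x1) for y in (y0,y1) for z in (z0,z1)])/1000
S=8
def render(p,parts,R,t):
    m=np.zeros((400,640),np.uint8)
    for b in parts:
        uv=proj(p,b@R.T+t); h=cv2.convexHull(uv.astype(np.float32))
        cv2.fillConvexPoly(m,np.round(h*16).astype(np.int32),1,shift=4)
    return m.astype(bool)
DR=[box(-105,35,-12,12,0,24),box(35,75,-30,30,0,24)]
FACE=[np.array([[-120,-122,14],[92,-122,14],[92,74,14],[-120,74,14]])/1000.]
T=np.array([[-108.5,-15.5],[-22,-15.5],[-22,-62],[22,-62],[22,-15.5],[31.5,-15.5],[31.5,-33.5],[78.5,-33.5],[78.5,33.5],[31.5,33.5],[31.5,15.5],[22,15.5],[22,62],[-22,62],[-22,15.5],[-108.5,15.5]])/1000
TT=np.c_[T,np.full(len(T),.014)]; TF=np.c_[T,np.zeros(len(T))]
def yawR(y): return Ro.from_euler('z',y).as_matrix()
def trayR(y,s=30.): return yawR(y)@Ro.from_euler('y',-np.radians(s)).as_matrix()
def iou(a,b): return (a&b).sum()/(a|b).sum()
E
cat > fit.py <<'E'
from h import *
from station import ctrl
from scipy.optimize import minimize
P={n:ctrl.camera_params(n) for n in('scene','top')}
M=np.load('masks.npz')
def blur(m): return cv2.GaussianBlur(m.astype(np.float32),(0,0),1.0)
def soft(a,b): return np.abs(blur(a)-blur(b)).sum()
def run(f,x0,st):
    for k in range(3):
        sim=np.vstack([x0]+[x0+np.eye(len(x0))[i]*st[i]/(k+1) for i in range(len(x0))])
        r=minimize(f,x0,method='Nelder-Mead',options=dict(initial_simplex=sim,xatol=1e-5,fatol=1e-3,maxiter=400)); x0=r.x
    return r
def ground(p,u,v,z=0):
    f,cx,cy=K(p); d=Ro.from_rotvec(p['rotation']).as_matrix()@np.array([(u-cx)/f,(v-cy)/f,1]); return p['eye']+d*(z-p['eye'][2])/d[2]
g=ground(P['top'],325,227); h=ground(P['top'],350,231); print(g,h)
d=h-g; y0=np.arctan2(d[1],d[0])
g=g*1.0
for cams in (['top'],['scene'],['top','scene']):
    f=lambda x:sum(soft(render(P[n],DR,yawR(x[2]),[x[0],x[1],0]),M[n+'_dresser_0']) for n in cams)
    r=run(f,np.array([g[0],g[1],y0]),[.01,.01,.1]); print('dresser',cams,r.x.round(4),r.fun)
xd=r.x
g=ground(P['top'],193,160,.15);print(g)
for cams in (['top'],['top','scene']):
    f=lambda x:sum(soft(render(P[n],FACE,trayR(x[3]),x[:3]),M[n+'_tray_0']) for n in cams)
    r=run(f,np.array([g[0],g[1],.13,-.08]),[.01,.01,.02,.1]); print('tray',cams,r.x.round(4),r.fun)
xt=r.x
np.save('fit.npy',np.r_[xd,xt])
out=[]
for n in P:
    im=cv2.resize(cv2.imread(f'pics/{n}0.png'),None,fx=4,fy=4,interpolation=cv2.INTER_CUBIC)
    def pl(X,c): cv2.polylines(im,[np.round((proj(P[n],X)+.5)*4-.5).astype(np.int32)],True,c,1)
    R=trayR(xt[3])
    pl(FACE[0]@R.T+xt[:3],(0,0,255));pl(TT@R.T+xt[:3],(0,255,0));pl(TF@R.T+xt[:3],(255,0,255))
    O=np.array([[-105,-12],[35,-12],[35,-30],[75,-30],[75,30],[35,30],[35,12],[-105,12]])/1000
    for z in(0,.024): pl(np.c_[O,np.full(8,z)]@yawR(xd[2]).T+[xd[0],xd[1],0],(0,0,255))
    u,v=((118,152),(205,280))[n=='top'],0
    if n=='top': out+= [cv2.resize(im[4*110:4*222,4*148:4*260],(400,400)),im[4*195:4*260,4*280:4*380]]
    else: out+= [im[4*240:4*340,4*345:4*465][:, :400+80],im[4*180:4*240,4*285:4*365]]
C=np.zeros((600,800,3),np.uint8)
C[:300,:360]=cv2.resize(out[0],(360,300));C[:240,400:720]=cv2.resize(out[1],(320,240));C[300:,:400]=cv2.resize(out[2],(400,300));C[300:600,400:]=cv2.resize(out[3],(400,300))
print([o.shape for o in out])
cv2.imwrite('pics/fit0.png',np.vstack([np.hstack([cv2.resize(out[0],(400,300)),cv2.resize(out[2],(400,300))]),np.hstack([cv2.resize(out[1],(400,300)),cv2.resize(out[3],(400,300))])]))
E
python3 fit.py
```

```text
[ 0.46447789 -0.17422771  0.        ] [ 0.45608612 -0.23876484  0.        ]
dresser ['top'] [ 0.4643 -0.191  -1.7605] 102.0
dresser ['scene'] [ 0.4599 -0.1905 -1.7843] 117.9792251586914
dresser ['top', 'scene'] [ 0.4634 -0.1906 -1.7662] 243.69537353515625
[0.59752833 0.13930405 0.15      ]
tray ['top'] [ 0.6128  0.159   0.0872 -0.1124] 1015.3883056640625
tray ['top', 'scene'] [ 0.62    0.1648  0.0576 -0.1155] 2022.2542724609375
[(400, 480, 3), (240, 320, 3), (400, 400, 3), (260, 400, 3)]
```

View pics/fit0.png

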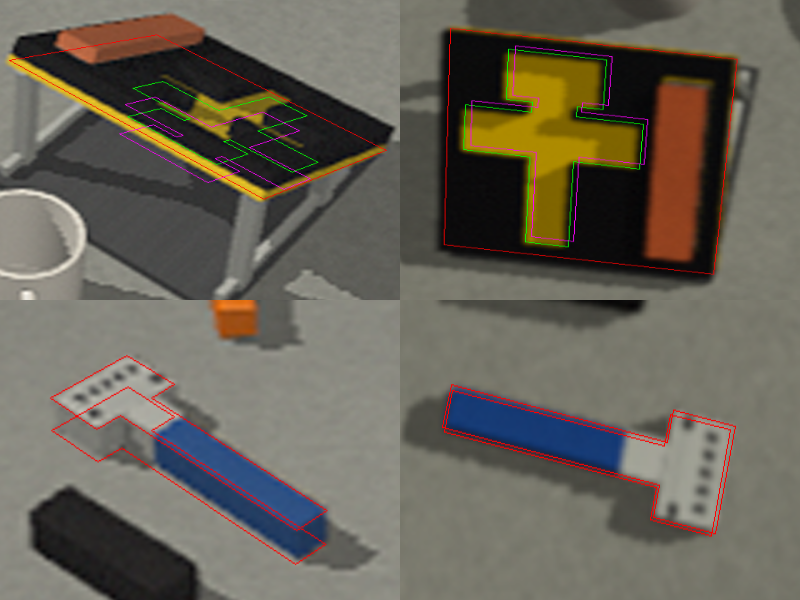

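```bash
cat > mv.py <<'E'
from h import *
from station import ctrl
def tgtR(xdir_y, ydir):  # tool z dir, tool y dir
    z=np.array(xdir_y)/np.linalg.norm(xdir_y); y=np.array(ydir)/np.linalg.norm(ydir); x=np.cross(y,z); return np.c_[x,y,z]
def delta(pos,R):
    o=ctrl.get_obs(); Rc=Ro.from_rotvec(o['tool_rot']).as_matrix()
    d=Rc.T@(np.array(pos)-o['tool_pos']); r=np.degrees(Ro.from_matrix(Rc.T@R).as_rotvec())
    n=max(np.linalg.norm(d)/.0625,np.linalg.norm(r)/10.7)
    print('t',round(o['t'],2),'pos',o['tool_pos'].round(4),'d_tool',(d*1000).round(1),'mm dr',r.round(2),'rows',round(n,1),'q',o['q'].round(2),'F',o['contact_force'].round(1),'op',round(o['opening'],4))
    return d,r
E
python3 - <<'E'
from mv import *
x=np.load('fit.npy'); o=ctrl.get_obs(); R=Ro.from_rotvec(o['tool_rot']).as_matrix(); print(R.round(3))
c=ctrl.camera_params('wrist'); Rc=Ro.from_rotvec(c['rotation']).as_matrix(); print('cam in tool',R.T@(c['eye']-o['tool_pos']),(R.T@Rc).round(3))
Rd=yawR(x[2])
for s in(1,-1):
    Rt=tgtR(s*Rd[:,1],[0,0,-1]); delta([x[0],x[1],.2],Rt)
    R2=tgtR(s*trayR(-.11)[:,1],-trayR(-.11)[:,2]); print(np.degrees(Ro.from_matrix(Rt.T@R2).as_rotvec()))
E
```

```text
[[-0.928 -0.     0.374]
 [-0.374  0.001 -0.928]
 [-0.    -1.    -0.001]]
cam in tool [-0.08267798 -0.12849725 -0.00048777] [[ 0.001  0.947  0.322]
 [ 0.    -0.322  0.947]
 [ 1.    -0.    -0.   ]]
t 0.3 pos [ 0.2334 -0.5796  0.2449] d_tool [-358.6   45.1 -274.9] mm dr [ 4.000e-02 -5.687e+01 -3.000e-02] rows 7.3 q [-1.31  0.05  1.61  0.    1.48 -0.12] F [-0.7  0.1  0.5] op 0.0855
[ 24.78516956 -92.49951205 -22.7538146 ]
t 0.3 pos [ 0.2334 -0.5796  0.2449] d_tool [-358.6   45.1 -274.9] mm dr [3.0000e-02 1.2313e+02 4.0000e-02] rows 11.5 q [-1.31  0.05  1.61  0.    1.48 -0.12] F [-0.7  0.1  0.5] op 0.0855
[-24.78516956 -92.49951205  22.7538146 ]
```

```bash
cat >> mv.py <<'E'
def plan(pos,R,n,show=5):
    o=ctrl.get_obs(); Rc=Ro.from_rotvec(o['tool_rot']); p=o['tool_pos']; d,r=delta(pos,R)
    st=Ro.from_rotvec(np.radians(r)/n); dp=(np.array(pos)-p)/n; D=[];A=[]
    for i in range(min(n,show)):
        D.append((Rc.inv().apply(dp)).round(4).tolist()); A.append((r/n).round(2).tolist()); Rc=Rc*st
    print(D);print(A)
def grasp(): 
    x=np.load('fit.npy'); return x, tgtR(yawR(x[2])[:,1],[0,0,-1])
E
python3 -c "
from mv import *
x,R=grasp(); plan([x[0],x[1],.2],R,9,9)"
```

```text
t 0.3 pos [ 0.2334 -0.5796  0.2449] d_tool [-358.6   45.1 -274.9] mm dr [ 4.000e-02 -5.687e+01 -3.000e-02] rows 7.3 q [-1.31  0.05  1.61  0.    1.48 -0.12] F [-0.7  0.1  0.5] op 0.0855
[[-0.0398, 0.005, -0.0305], [-0.043, 0.005, -0.026], [-0.0456, 0.005, -0.0211], [-0.0476, 0.005, -0.0159], [-0.0491, 0.005, -0.0106], [-0.0499, 0.005, -0.0051], [-0.0502, 0.005, 0.0004], [-0.0499, 0.005, 0.0059], [-0.0489, 0.005, 0.0114]]
[[0.0, -6.32, -0.0], [0.0, -6.32, -0.0], [0.0, -6.32, -0.0], [0.0, -6.32, -0.0], [0.0, -6.32, -0.0], [0.0, -6.32, -0.0], [0.0, -6.32, -0.0], [0.0, -6.32, -0.0], [0.0, -6.32, -0.0]]
```

Request:
servo_tool(
  delta_pos=[
    [-0.04, 0.005, -0.03],
    [-0.043, 0.005, -0.026],
    [-0.046, 0.005, -0.021],
    [-0.048, 0.005, -0.016],
    [-0.049, 0.005, -0.011],
  ],
  dr=[
    [0, -6.3, 0],
    [0, -6.3, 0],
    [0, -6.3, 0],
    [0, -6.3, 0],
    [0, -6.3, 0],
  ],
  grip=[1, 1, 1, 1, 1],
)

```text
t: 0.92
tool_pos: [0.3625, -0.3594, 0.2194]
tool_rot: [-0.844, 1.653, -1.655]
contact_force: [-0.2, 0.1, -0.1]
opening: 0.0857
```

```bash
python3 -c "
from mv import *
x,R=grasp(); plan([x[0],x[1],.2],R,5,5)"
```

```text
t 0.93 pos [ 0.3625 -0.3594  0.2194] d_tool [-195.9   19.4  -17.4] mm dr [-8.000e-02 -2.472e+01  2.000e-02] rows 3.2 q [-0.93 -0.21  1.9   0.    1.45 -0.3 ] F [-0.2  0.1 -0.1] op 0.0857
[[-0.0392, 0.0039, -0.0035], [-0.0393, 0.0039, -0.0001], [-0.0392, 0.0039, 0.0033], [-0.0388, 0.0039, 0.0067], [-0.038, 0.0039, 0.01]]
[[-0.02, -4.94, 0.0], [-0.02, -4.94, 0.0], [-0.02, -4.94, 0.0], [-0.02, -4.94, 0.0], [-0.02, -4.94, 0.0]]
```

Request:
servo_tool(
  delta_pos=[
    [-0.039, 0.004, -0.0035],
    [-0.039, 0.004, 0],
    [-0.039, 0.004, 0.0035],
    [-0.039, 0.004, 0.007],
    [-0.038, 0.004, 0.01],
  ],
  dr=[
    [0, -5, 0],
    [0, -5, 0],
    [0, -5, 0],
    [0, -5, 0],
    [0, -5, 0],
  ],
  grip=[1, 1, 1, 1, 1],
)

```text
t: 1.55
tool_pos: [0.4651, -0.1835, 0.1993]
tool_rot: [-1.12, 1.333, -1.34]
contact_force: [0.9, -0.7, 0.2]
opening: 0.0853
```

```bash
cat > wfit.py <<'E'
from mv import *
import sys
from scipy.optimize import minimize
tag=sys.argv[1]
p=ctrl.camera_params('wrist'); im=ctrl.get_image('wrist'); cv2.imwrite(f'pics/{tag}_raw.png',im[:,:,::-1])
r=ctrl.masks_of('wrist','dresser'); x=np.load('fit.npy')
m0=render(p,DR,yawR(x[2]),[x[0],x[1],0])
for k in r: print(round(k['score'],2),k['extent'],round(iou(k['pixels'],m0),2))
m=max(r,key=lambda k:iou(k['pixels'],m0))['pixels']
bl=lambda a:cv2.GaussianBlur(a.astype(np.float32),(0,0),2)
f=lambda y:np.abs(bl(render(p,DR,yawR(y[2]),[y[0],y[1],0]))-bl(m)).sum()
y=x[:3]
for k in range(3):
    q=minimize(f,y,method='Nelder-Mead',options=dict(initial_simplex=np.vstack([y,y+[.005,0,0],y+[0,.005,0],y+[0,0,.05]]),xatol=1e-5,fatol=.1)); y=q.x
print('old',x[:3].round(4),'new',y.round(4),q.fun,m.sum())
np.save('wd.npy',y)
a=im[:,:,::-1].copy(); O=np.array([[-105,-12],[35,-12],[35,-30],[75,-30],[75,30],[35,30],[35,12],[-105,12]])/1000
for z in(0,.024): cv2.polylines(a,[np.round(proj(p,np.c_[O,np.full(8,z)]@yawR(y[2]).T+[y[0],y[1],0])).astype(np.int32)],True,(0,0,255),1)
cv2.imwrite(f'pics/{tag}.png',a)
E
python3 wfit.py w1
```

```text
0.69 [288.6, 68.7, 343.1, 253.1] 0.91
0.68 [116.1, 225.2, 225.4, 332.9] 0.0
old [ 0.4634 -0.1906 -1.7662] new [ 0.464  -0.1909 -1.77  ] 480.96807861328125 5833
```

View pics/w1.png

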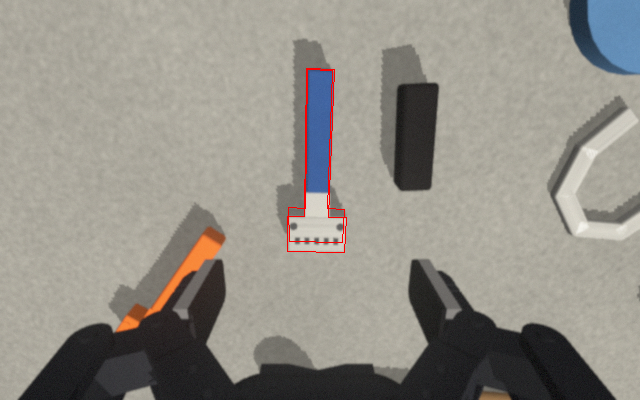

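The wrist view shows the blue dresser at (318,160) with its toothed steel head at (316,230), and the outline fits well. The orange look-alike (200,270) and the cleaner (418,137) are clear of the path. Descending.

```bash
python3 -c "
from mv import *
x=np.load('fit.npy'); x[:3]=np.load('wd.npy'); np.save('fit.npy',x)
x,R=grasp(); plan([x[0],x[1],.03],R,4,5)"
```

```text
t 1.65 pos [ 0.4653 -0.182   0.1987] d_tool [  9.  168.7  -0.2] mm dr [-0.14  1.52  0.01] rows 2.7 q [-0.52 -0.22  1.95  0.    1.41 -0.35] F [-0.5  0.2  0.2] op 0.0854
[[0.0022, 0.0422, -0.0001], [0.0022, 0.0422, -0.0], [0.0023, 0.0422, 0.0], [0.0023, 0.0422, 0.0001]]
[[-0.03, 0.38, 0.0], [-0.03, 0.38, 0.0], [-0.03, 0.38, 0.0], [-0.03, 0.38, 0.0]]
```

Request:
servo_tool(
  delta_pos=[
    [0.003, 0.042, 0],
    [0.003, 0.042, 0],
    [0.002, 0.042, 0],
    [0.001, 0.042, 0],
    [0, 0, 0],
  ],
  dr=[
    [0, 0.5, 0],
    [0, 0.5, 0],
    [0, 0.5, 0],
    [0, 0, 0],
    [0, 0, 0],
  ],
  grip=[0.8, 0.8, 0.8, 0.8, 0.8],
)

```text
t: 2.28
tool_pos: [0.4652, -0.1945, 0.0292]
tool_rot: [-1.105, 1.349, -1.364]
contact_force: [-0.2, -0.0, 0.6]
opening: 0.0685
```

```bash
python3 -c "
from mv import *
x,R=grasp(); plan([x[0],x[1],.017],R,1,5)
cv2.imwrite('pics/w2.png',ctrl.get_image('wrist')[:,:,::-1])"
```

```text
t 2.27 pos [ 0.4652 -0.1945  0.0292] d_tool [-3.3 12.2 -2. ] mm dr [-0.42 -0.19  0.22] rows 0.2 q [-0.54  0.    2.05 -0.    1.08 -0.34] F [-0.2 -0.   0.6] op 0.0685
[[-0.0033, 0.0122, -0.002]]
[[-0.42, -0.19, 0.22]]
```

View pics/w2.png

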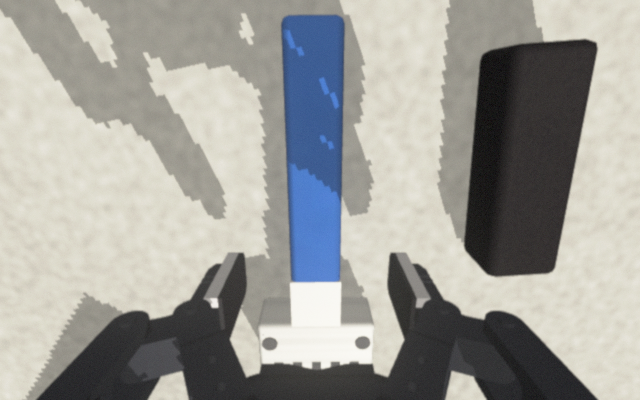

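The fingers straddle the handle just short of the white neck (row 282), centred on it. Lowering to grip.

Request:
servo_tool(
  delta_pos=[
    [-0.003, 0.012, -0.002],
    [0, 0, 0],
    [0, 0, 0],
  ],
  dr=[
    [-0.4, -0.2, 0.2],
    [0, 0, 0],
    [0, 0, 0],
  ],
  grip=[0.8, 0.8, 0.8],
)

```text
t: 2.7
tool_pos: [0.4692, -0.1945, 0.0244]
tool_rot: [-1.103, 1.342, -1.365]
contact_force: [-0.7, -0.2, 0.4]
opening: 0.068
```

```bash
python3 -c "
from mv import *
x,R=grasp(); plan([x[0],x[1],.017],R,1,5)
p=ctrl.camera_params('wrist');im=ctrl.get_image('wrist')[:,:,::-1].copy()
O=np.array([[-105,-12],[35,-12],[35,-30],[75,-30],[75,30],[35,30],[35,12],[-105,12]])/1000
for z in(0,.024): cv2.polylines(im,[np.round(proj(p,np.c_[O,np.full(8,z)]@yawR(x[2]).T+[x[0],x[1],0])).astype(np.int32)],True,(0,0,255),1)
cv2.imwrite('pics/w3.png',im)"
```

```text
t 2.7 pos [ 0.4692 -0.1945  0.0244] d_tool [-2.5  7.3 -5.9] mm dr [-0.77 -0.    0.28] rows 0.2 q [-0.54  0.02  2.05 -0.    1.06 -0.34] F [-0.7 -0.2  0.4] op 0.068
[[-0.0025, 0.0073, -0.0059]]
[[-0.77, -0.0, 0.28]]
```

View pics/w3.png

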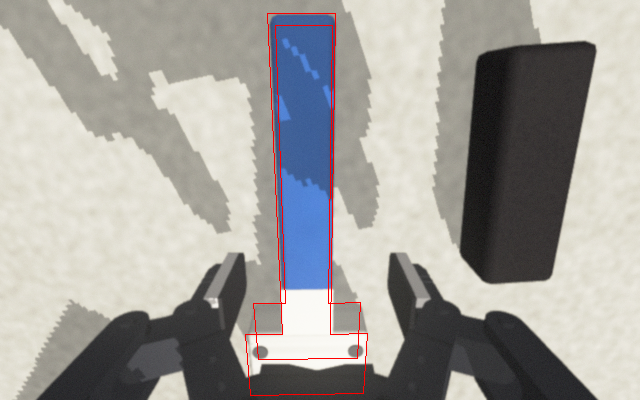

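Request:
servo_tool(
  delta_pos=[
    [-0.0025, 0.007, -0.006],
  ],
  dr=[
    [-0.8, 0, 0.3],
  ],
  grip=[0.8],
)

```text
t: 2.88
tool_pos: [0.4646, -0.1912, 0.0182]
tool_rot: [-1.108, 1.353, -1.355]
contact_force: [-0.0, -0.0, 0.8]
opening: 0.0684
```

```bash
python3 -c "
from mv import *
x,R=grasp(); plan([x[0],x[1],.017],R,1,5)"
```

```text
t 2.88 pos [ 0.4646 -0.1912  0.0182] d_tool [-0.2  1.2 -0.7] mm dr [-0.07  0.01  0.02] rows 0.0 q [-0.54  0.02  2.05  0.    1.06 -0.34] F [-0.  -0.   0.8] op 0.0684
[[-0.0002, 0.0012, -0.0007]]
[[-0.07, 0.01, 0.02]]
```

Request:
servo_tool(
  delta_pos=[
    [0, 0.001, -0.0005],
    [0, 0, 0],
    [0, 0, 0],
    [0, 0, 0],
  ],
  dr=[
    [0, 0, 0],
    [0, 0, 0],
    [0, 0, 0],
    [0, 0, 0],
  ],
  grip=[0, 0, 0, 0],
  grip_force=60,
)

```text
t: 3.38
tool_pos: [0.4639, -0.1908, 0.0168]
tool_rot: [-1.108, 1.354, -1.355]
contact_force: [0.9, 0.1, -0.1]
opening: 0.0227
```

```bash
python3 -c "
from mv import *
x,R=grasp(); plan([x[0],x[1],.017],R,1,5)
cv2.imwrite('pics/w4.png',ctrl.get_image('wrist')[:,:,::-1])"
```

```text
t 3.38 pos [ 0.4639 -0.1908  0.0168] d_tool [ 0.1 -0.2  0.1] mm dr [-0.04  0.02 -0.  ] rows 0.0 q [-0.54  0.03  2.06  0.    1.06 -0.34] F [ 0.9  0.1 -0.1] op 0.0227
[[0.0001, -0.0002, 0.0001]]
[[-0.04, 0.02, -0.0]]
```

View pics/w4.png

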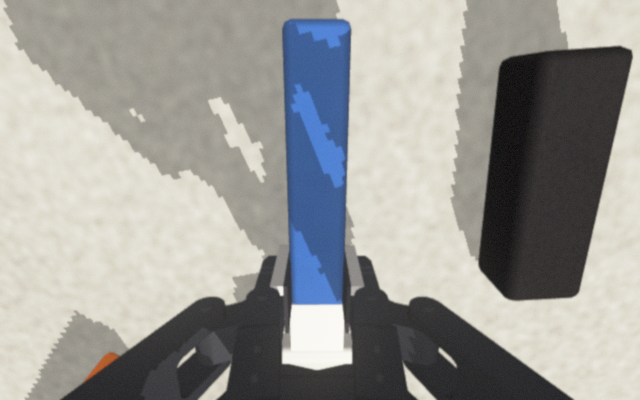

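The dresser is gripped (opening 22.7 mm). Lifting.

Request:
servo_tool(
  delta_pos=[
    [0, -0.05, 0],
    [0, -0.06, 0],
    [0, -0.06, 0],
    [-0.05, -0.03, 0],
    [-0.055, -0.03, 0],
  ],
  dr=[
    [0, 0, 0],
    [0, 0, 0],
    [0, 0, 0],
    [0, 0, 0],
    [0, 0, 0],
  ],
  grip=[0, 0, 0, 0, 0],
)

```text
t: 4.05
tool_pos: [0.4791, -0.0861, 0.2432]
tool_rot: [-1.113, 1.379, -1.344]
contact_force: [0.5, -0.1, -4.9]
opening: 0.0225
```

```bash
python3 -c "
from mv import *
x,R=grasp(); plan([.45,.13,.35],R,4,5)"
```

```text
t 4.05 pos [ 0.4791 -0.0861  0.2432] d_tool [-206.2 -104.   -75. ] mm dr [ 1.16 -0.42 -0.36] rows 3.9 q [-0.33 -0.27  1.92  0.    1.52 -0.13] F [ 0.5 -0.1 -4.9] op 0.0225
[[-0.0516, -0.026, -0.0187], [-0.0515, -0.0262, -0.0185], [-0.0515, -0.0264, -0.0183], [-0.0515, -0.0265, -0.0181]]
[[0.29, -0.11, -0.09], [0.29, -0.11, -0.09], [0.29, -0.11, -0.09], [0.29, -0.11, -0.09]]
```

Request:
servo_tool(
  delta_pos=[
    [-0.052, -0.026, -0.019],
    [-0.052, -0.026, -0.019],
    [-0.052, -0.026, -0.018],
    [-0.051, -0.026, -0.018],
  ],
  dr=[
    [0.3, -0.1, -0.1],
    [0.3, -0.1, -0.1],
    [0.3, -0.1, -0.1],
    [0.3, -0.1, -0.1],
  ],
  grip=[0, 0, 0, 0],
)

```text
t: 4.55
tool_pos: [0.4465, 0.1371, 0.347]
tool_rot: [-1.113, 1.361, -1.354]
contact_force: [1.2, 0.3, -4.3]
opening: 0.023
```

```bash
python3 -c "
from mv import *
import json
x,R=grasp(); delta([.45,.13,.35],R)
p=ctrl.camera_params('wrist');im=ctrl.get_image('wrist')[:,:,::-1].copy()
json.dump({k:np.array(v).tolist() for k,v in p.items()},open('p5.json','w'))
cv2.imwrite('pics/w5.png',im)"
```

```text
t 4.55 pos [0.4465 0.1371 0.347 ] d_tool [ 6.2 -3.1  4.8] mm dr [ 0.39 -0.14  0.13] rows 0.1 q [ 0.14 -0.37  1.82  0.    1.7   0.34] F [ 1.2  0.3 -4.3] op 0.023
```

View pics/w5.png

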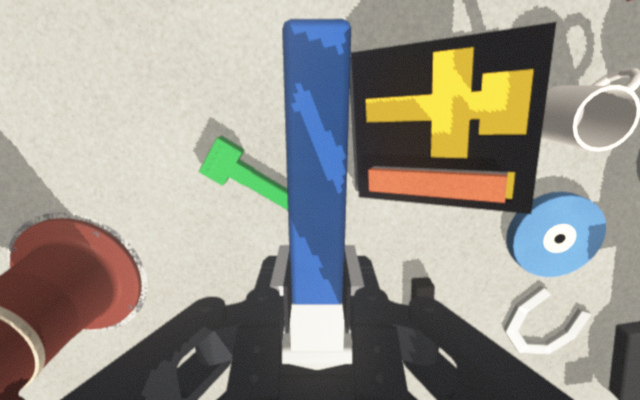

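```bash
cat > tfit.py <<'E'
from h import *
import json,sys
from scipy.optimize import minimize
p=json.load(open('p5.json')); p={k:np.array(v) for k,v in p.items()}
im=cv2.imread('pics/w5.png'); hsv=cv2.cvtColor(im,cv2.COLOR_BGR2HSV)
roi=np.zeros((400,640),bool); roi[10:225,348:570]=1
yel=(hsv[...,0]>18)&(hsv[...,0]<34)&(hsv[...,1]>120)&(hsv[...,2]>80)&roi
dark=(im.max(2)<60)&roi
n,l,s,_=cv2.connectedComponentsWithStats((yel&(np.arange(640)<535)[None]).astype(np.uint8)); k=1+np.argmax(s[1:,4]); yel=l==k
n,l,s,_=cv2.connectedComponentsWithStats(dark.astype(np.uint8)); k=1+np.argmax(s[1:,4]); blk=l==k
# largest contour filled
def fill(b):
    c,_=cv2.findContours(b.astype(np.uint8),cv2.RETR_EXTERNAL,cv2.CHAIN_APPROX_NONE); m=np.zeros((400,640),np.uint8); cv2.drawContours(m,[max(c,key=cv2.contourArea)],-1,1,-1); return m.astype(bool)
blk=fill(blk)
print(yel.sum(),blk.sum())
bl=lambda a:cv2.GaussianBlur(a.astype(np.float32),(0,0),1.5)
def poly(X):
    m=np.zeros((400,640),np.uint8); cv2.fillPoly(m,[np.round(proj(p,X)*16).astype(np.int32)],1,shift=4); return m.astype(bool)
vis=np.ones((400,640),bool); vis[:,:354]=0
def f(v,mode,wy,wb):
    R=trayR(v[3],np.degrees(v[4]) if len(v)>4 else 30.); t=v[:3]; c=0
    if wy:
        a=poly(TT@R.T+t)
        if mode: a&=poly(TF@R.T+t)
        c+=wy*(np.abs(bl(a)-bl(yel))*vis).sum()
    if wb: c+=wb*(np.abs(bl(poly(FACE[0]@R.T+t))-bl(blk))*vis).sum()
    return c
if __name__=='__main__':
  for mode in(0,1):
   for wy,wb,n in((1,0,4),(1,.5,4),(1,.5,5)):
    v=np.array([.62,.15,.10,-.1,np.radians(30)][:n])
    for st in(1,.5,.3,.2):
        S=np.array([.015,.015,.015,.05,.03][:n])*st
        r=minimize(f,v,args=(mode,wy,wb),method='Nelder-Mead',options=dict(initial_simplex=np.vstack([v,v+np.diag(S)]),xatol=1e-5,fatol=.05,maxiter=600)); v=r.x
    print(mode,wy,wb,v.round(4),round(r.fun,1))
    if n==4: np.save(f'tray_{mode}_{wb>0}.npy',v)
  v=np.load('tray_1_True.npy'); R=trayR(v[3]); a=cv2.resize(im[10:225,345:575],None,fx=2.7,fy=2.7,interpolation=cv2.INTER_CUBIC)
  for X,c in((FACE[0],(0,0,255)),(TT,(0,255,0)),(TF,(255,0,255))):
    cv2.polylines(a,[np.round((proj(p,X@R.T+v[:3])-[345,10]+.5)*2.7-.5).astype(np.int32)],True,c,1)
  cv2.imwrite('pics/tf5.png',a)
E
python3 tfit.py
```

```text
9710 26523
0 1 0 [ 0.6168  0.1644  0.0685 -0.1132] 180.3
0 1 0.5 [ 0.6171  0.1639  0.0664 -0.1073] 2703.5
0 1 0.5 [ 0.6166  0.1643  0.0693 -0.1023  0.5758] 2866.0
1 1 0 [ 0.6103  0.1652  0.0801 -0.1121] 219.7
1 1 0.5 [ 0.6146  0.1641  0.0694 -0.1161] 2974.2
1 1 0.5 [ 0.6131  0.1639  0.0739 -0.0994  0.5494] 3076.7
```

View pics/tf5.png

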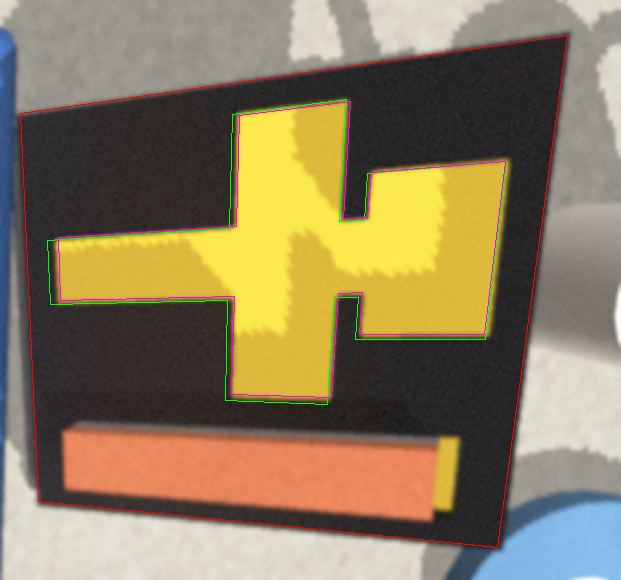

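```bash
cat > pnp.py <<'E'
from tfit import *
g=cv2.cvtColor(im,cv2.COLOR_BGR2GRAY)
v=np.load('tray_1_True.npy'); R=trayR(v[3]); F,cx,cy=K(p); Rc=Ro.from_rotvec(p['rotation']).as_matrix()
Km=np.array([[F,0,cx],[0,F,cy],[0,0,1.]])
def edges(X,pairs,gray):
    # subpixel edge location along projected segments -> fit line, intersect
    uv=proj(p,X@R.T+v[:3]); L=[]
    for i,j in pairs:
        a,b=uv[i],uv[j]; d=(b-a)/np.linalg.norm(b-a); nrm=np.array([-d[1],d[0]]); pts=[]
        for s in np.linspace(.12,.88,40):
            q=a+(b-a)*s; k=np.arange(-4,4.01,.25); S=q+k[:,None]*nrm
            pr=cv2.remap(gray.astype(np.float32),S[:,0].astype(np.float32)[None],S[:,1].astype(np.float32)[None],cv2.INTER_LINEAR)[0]
            gr=np.abs(np.gradient(cv2.GaussianBlur(pr[None],(0,0),2)[0])); m=gr.argmax()
            if gr[m]>1.5 and 0<m<len(k)-1: pts.append(q+k[m]*nrm)
        if len(pts)<8: L.append(None); continue
        l=cv2.fitLine(np.array(pts,np.float32),cv2.DIST_HUBER,0,.01,.01).ravel()
        off=np.dot(np.array([l[2],l[3]])-a,nrm); L.append(l); print((i,j),len(pts),'offset px',round(float(np.mean([(np.array(t)-a)@nrm for t in pts])),2))
    return L
def inter(l,m):
    A=np.array([[l[0],-m[0]],[l[1],-m[1]]]); s=np.linalg.solve(A,[m[2]-l[2],m[3]-l[3]]); return np.array([l[2]+s[0]*l[0],l[3]+s[0]*l[1]])
def pnp(X,uv,name):
    ok,rv,tv=cv2.solvePnP(X,np.array(uv),Km,None,flags=cv2.SOLVEPNP_IPPE); rv,tv=cv2.solvePnPRefineLM(X,np.array(uv),Km,None,rv,tv)
    Rt=Rc@cv2.Rodrigues(rv)[0]; t=Rc@tv.ravel()+p['eye']; pr=cv2.projectPoints(X,rv,tv,Km,None)[0][:,0]
    print(name,t.round(4),'slope',np.degrees(np.arcsin(Rt[2,0])).round(2),'roll',np.degrees(np.arcsin(Rt[2,1])).round(2),'yaw',np.arctan2(Rt[1,0],Rt[0,0]).round(4),'rms',np.sqrt(((pr-uv)**2).sum(1).mean()).round(2)); return Rt,t
X=FACE[0]; L=edges(X,[(0,1),(1,2),(2,3),(3,0)],g)
uv=[inter(L[3],L[0]),inter(L[0],L[1]),inter(L[1],L[2]),inter(L[2],L[3])]
print(np.round(uv,1)); pnp(X,uv,'face')
print('T'); n=len(TF); L=edges(TF,[(i,(i+1)%n) for i in range(n)],im[...,2])
uv=[];idx=[]
for i in range(n):
    if L[i-1] is not None and L[i] is not None: uv.append(inter(L[i-1],L[i])); idx.append(i)
pnp(TF[idx],uv,'as floor'); pnp(TT[idx],uv,'as rim')
E
python3 pnp.py
```

```text
9710 26523
(0, 1) 40 offset px 1.04
(1, 2) 40 offset px 1.45
(2, 3) 40 offset px 0.24
(3, 0) 40 offset px 2.42
[[354.4 196.3]
 [530.5 213.3]
 [555.7  21.6]
 [351.5  52.1]]
face [0.6135 0.1647 0.0723] slope 28.34 roll -2.9 yaw -0.1159 rms 1.19
T
(0, 1) 40 offset px 1.04
(1, 2) 40 offset px 0.23
(2, 3) 40 offset px 1.32
(3, 4) 40 offset px -0.45
(4, 5) 40 offset px 0.69
(5, 6) 40 offset px -0.41
(6, 7) 40 offset px 0.99
(7, 8) 40 offset px 1.64
(8, 9) 40 offset px 0.67
(9, 10) 40 offset px 0.01
(10, 11) 40 offset px -0.12
(11, 12) 40 offset px -0.91
(12, 13) 40 offset px 0.88
(13, 14) 40 offset px 0.74
(14, 15) 40 offset px -0.41
(15, 0) 40 offset px 1.18
as floor [0.6107 0.1649 0.0783] slope 31.6 roll -0.26 yaw -0.1082 rms 0.43
as rim [0.618  0.1641 0.0664] slope 31.6 roll -0.26 yaw -0.1082 rms 0.43
```

```bash
cat >> pnp.py <<'E'
from scipy.optimize import least_squares
uv=np.array(uv)
c12=np.array([[530.5,213.3],[555.7,21.6]])
for nm,XX in(('floor',TF),('rim',TT)):
  for use in(0,1):
    def res(v):
        R=trayR(v[3]); a=proj(p,XX[idx]@R.T+v[:3])-uv
        b=proj(p,FACE[0][1:3]@R.T+v[:3])-c12
        return np.r_[a.ravel(),use*b.ravel()],b
    r=least_squares(lambda v:res(v)[0],v,x_scale=.01); print(nm,use,r.x.round(4),'rms',np.sqrt((res(r.x)[0]**2).mean()).round(2),'face res',res(r.x)[1].round(2).tolist())
    if nm=='floor' and use==0: np.save('tray.npy',r.x)
E
python3 pnp.py | tail -4
```

```text
floor 0 [ 0.6113  0.1647  0.077  -0.1104] rms 0.34 face res [[0.09, 1.28], [0.39, -0.88]]
floor 1 [ 0.6118  0.1646  0.0758 -0.1099] rms 0.4 face res [[-0.08, 0.87], [-0.01, -0.59]]
rim 0 [ 0.6183  0.164   0.0649 -0.1104] rms 0.34 face res [[-0.23, -3.15], [-0.9, 0.74]]
rim 1 [ 0.6173  0.1642  0.0674 -0.1129] rms 0.57 face res [[-0.1, -2.22], [-0.04, 0.46]]
```

```bash
cat >> mv.py <<'E'
def trayT(): 
    v=np.load('tray.npy'); return v[:3],trayR(v[3])
def home(h,dx=0,dy=0,z=.0168):
    t,R=trayT(); return t+R@np.array([dx,dy,z+h]), tgtR(R[:,1],-R[:,2])
E
python3 -c "
from mv import *
v=np.array([.6115,.1647,.0765,-.110]); np.save('tray.npy',v)
P,R=home(.16); print(P); plan(P,R,11,5)"
```

```text
[0.52363428 0.1744044  0.22961329]
t 4.6 pos [0.446  0.1433 0.3514] d_tool [-44.7 121.9  70.6] mm dr [ 24.63 -92.5  -23.21] rows 9.2 q [ 0.15 -0.37  1.82  0.01  1.7   0.34] F [-2.9  4.9 -0.7] op 0.0227
[[-0.0041, 0.0111, 0.0064], [-0.0035, 0.0112, 0.0065], [-0.003, 0.0113, 0.0066], [-0.0024, 0.0115, 0.0065], [-0.0019, 0.0117, 0.0064]]
[[2.24, -8.41, -2.11], [2.24, -8.41, -2.11], [2.24, -8.41, -2.11], [2.24, -8.41, -2.11], [2.24, -8.41, -2.11]]
```

Request:
servo_tool(
  delta_pos=[
    [-0.004, 0.011, 0.0065],
    [-0.0035, 0.011, 0.0065],
    [-0.003, 0.011, 0.0065],
    [-0.0025, 0.0115, 0.0065],
    [-0.002, 0.0115, 0.0065],
  ],
  dr=[
    [2.2, -8.4, -2.1],
    [2.2, -8.4, -2.1],
    [2.2, -8.4, -2.1],
    [2.2, -8.4, -2.1],
    [2.2, -8.4, -2.1],
  ],
  grip=[0, 0, 0, 0, 0],
)

```text
t: 5.22
tool_pos: [0.4786, 0.1596, 0.289]
tool_rot: [-1.441, 0.57, -0.98]
contact_force: [-0.6, 1.3, -3.8]
opening: 0.0227
```

```bash
python3 -c "
from mv import *
P,R=home(.16); plan(P,R,7,5)"
```

```text
t 5.22 pos [0.4786 0.1596 0.289 ] d_tool [-2.5 64.8 39.6] mm dr [ 13.55 -48.67 -13.06] rows 4.9 q [ 0.27 -0.36  1.92 -0.19  1.41 -0.28] F [-0.6  1.3 -3.8] op 0.0227
[[-0.0004, 0.0093, 0.0057], [0.0, 0.0094, 0.0054], [0.0003, 0.0096, 0.005], [0.0006, 0.0098, 0.0046], [0.0008, 0.01, 0.0042]]
[[1.94, -6.95, -1.87], [1.94, -6.95, -1.87], [1.94, -6.95, -1.87], [1.94, -6.95, -1.87], [1.94, -6.95, -1.87]]
```

Request:
servo_tool(
  delta_pos=[
    [-0.0005, 0.013, 0.008],
    [0, 0.013, 0.008],
    [0.0005, 0.013, 0.007],
    [0.001, 0.013, 0.006],
    [0.001, 0.013, 0.006],
  ],
  dr=[
    [2.7, -9.7, -2.6],
    [2.7, -9.7, -2.6],
    [2.7, -9.7, -2.6],
    [2.7, -9.7, -2.6],
    [2.7, -9.7, -2.6],
  ],
  grip=[0, 0, 0, 0, 0],
)

```text
t: 5.85
tool_pos: [0.517, 0.1763, 0.2176]
tool_rot: [-1.569, -0.336, -0.461]
contact_force: [0.0, -0.6, -4.0]
opening: 0.0229
```

```bash
python3 -c "
from mv import *
P,R=home(.12); plan(P,R,2,5)"
```

```text
t 5.85 pos [0.517  0.1763 0.2176] d_tool [12.4 32.8 -1.5] mm dr [ 0.03  1.68 -0.95] rows 0.6 q [ 0.28 -0.39  2.11 -0.23  0.97 -1.12] F [ 0.  -0.6 -4. ] op 0.0229
[[0.0062, 0.0164, -0.0007], [0.0061, 0.0165, -0.0006]]
[[0.01, 0.84, -0.48], [0.01, 0.84, -0.48]]
```

Request:
servo_tool(
  delta_pos=[
    [0.006, 0.016, -0.0007],
    [0.006, 0.016, -0.0007],
  ],
  dr=[
    [0, 0.8, -0.5],
    [0, 0.8, -0.5],
  ],
  grip=[0, 0],
)

```text
t: 6.1
tool_pos: [0.5393, 0.1707, 0.1888]
tool_rot: [-1.564, -0.321, -0.488]
contact_force: [0.1, 0.2, -3.4]
opening: 0.0228
```

```bash
cat > look.py <<'E'
from mv import *
import sys
tag=sys.argv[1]; h=float(sys.argv[2])
P,R=home(h); delta(P,R)
for n in ('wrist','scene','top'):
    if n not in sys.argv[3:]: continue
    p=ctrl.camera_params(n); im=ctrl.get_image(n)[:,:,::-1].copy(); cv2.imwrite(f'pics/{tag}_{n}_raw.png',im)
    k=1 if n=='wrist' else 4; a=im if k==1 else cv2.resize(im,None,fx=4,fy=4,interpolation=cv2.INTER_CUBIC)
    t,Rt=trayT()
    o=ctrl.get_obs(); Rw=Ro.from_rotvec(o['tool_rot']).as_matrix(); Rdd=np.c_[Rw[:,0],Rw[:,2],-Rw[:,1]]; td=o['tool_pos']-Rdd[:,2]*.0168
    O=np.array([[-105,-12],[35,-12],[35,-30],[75,-30],[75,30],[35,30],[35,12],[-105,12]])/1000
    for X,c in((FACE[0]@Rt.T+t,(0,0,255)),(TT@Rt.T+t,(0,255,0)),(TF@Rt.T+t,(255,0,255)),(np.c_[O,np.full(8,.024)]@Rdd.T+td,(255,255,0)),(np.c_[O,np.zeros(8)]@Rdd.T+td,(0,165,255))):
        cv2.polylines(a,[np.round((proj(p,X)+.5)*k-.5).astype(np.int32)],True,c,1)
    if n=='top': a=a[4*80:4*225,4*140:4*280]
    if n=='scene': a=a[4*190:4*330,4*320:4*500]
    cv2.imwrite(f'pics/{tag}_{n}.png',a)
E
python3 look.py a1 .12 wrist top
```

```text
t 6.1 pos [0.5393 0.1707 0.1888] d_tool [ 6.5 -3.4  1.9] mm dr [ 0.22  0.16 -0.51] rows 0.1 q [ 0.26 -0.31  2.1  -0.24  0.89 -1.1 ] F [ 0.1  0.2 -3.4] op 0.0228
```

View pics/a1_wrist.png

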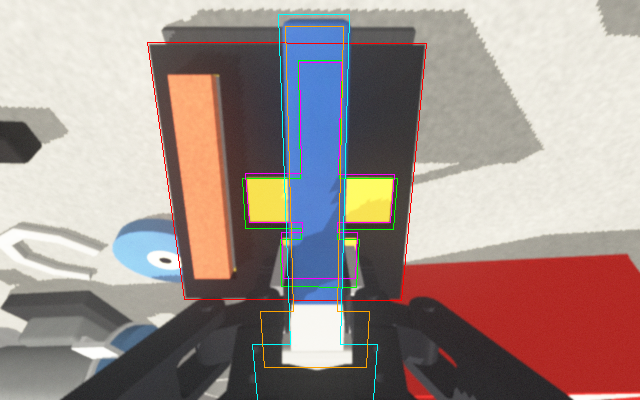

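View pics/a1_top.png

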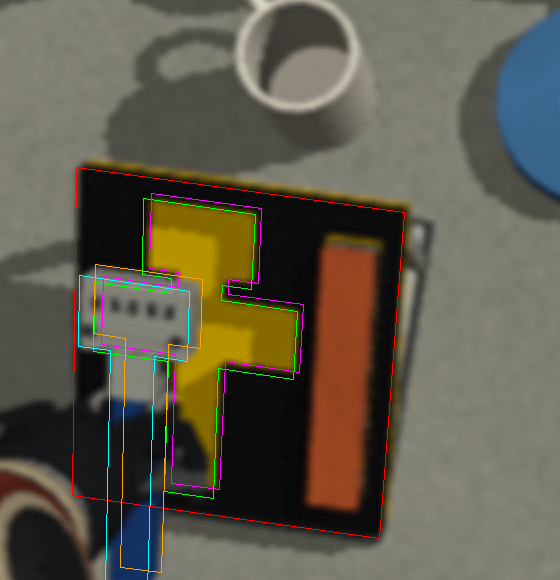

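Run:
```python
import cv2
a=cv2.imread('pics/a1_wrist.png')[0:130,260:370]; b=cv2.imread('pics/a1_wrist_raw.png')[0:130,260:370]
import numpy as np
cv2.imwrite('pics/a1z.png',cv2.resize(np.hstack([a,b]),None,fx=3.6,fy=4.5,interpolation=cv2.INTER_NEAREST))
```

```text
(no output)
```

View pics/a1z.png

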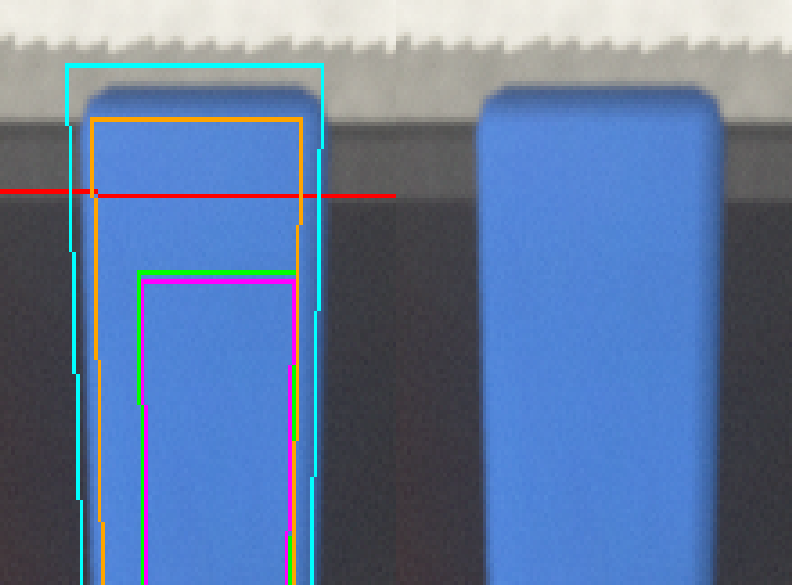

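The wrist view matches the predicted outlines. The held handle sits about +1 mm in x and y from the model, so I'll correct for that and go lower.

```bash
python3 -c "
from mv import *
P,R=home(.035,-.001,-.001); plan(P,R,3,5)"
```

```text
t 6.2 pos [0.5385 0.1702 0.1869] d_tool [ 8.2 80.3  2. ] mm dr [ 0.31  0.18 -0.74] rows 1.3 q [ 0.26 -0.31  2.1  -0.24  0.89 -1.1 ] F [-1.1 -0.7 -4.4] op 0.0227
[[0.0027, 0.0268, 0.0007], [0.0026, 0.0268, 0.0006], [0.0025, 0.0268, 0.0006]]
[[0.1, 0.06, -0.25], [0.1, 0.06, -0.25], [0.1, 0.06, -0.25]]
```

Request:
servo_tool(
  delta_pos=[
    [0.0027, 0.027, 0.0007],
    [0.0026, 0.027, 0.0006],
    [0.0025, 0.027, 0.0006],
  ],
  dr=[
    [0.1, 0, -0.3],
    [0.1, 0, -0.3],
    [0.1, 0, -0.2],
  ],
  grip=[0, 0, 0],
)

```text
t: 6.58
tool_pos: [0.5849, 0.1665, 0.1196]
tool_rot: [-1.56, -0.33, -0.493]
contact_force: [0.1, 0.1, -3.6]
opening: 0.0227
```

```bash
python3 look.py a2 .035 wrist scene top;python3 -c "
from mv import *
P,R=home(.035,-.001,-.001); plan(P,R,1,5)"
```

```text
t 6.58 pos [0.5849 0.1665 0.1196] d_tool [ 1.6 -1.2  1.2] mm dr [ 0.02  0.22 -0.  ] rows 0.0 q [ 0.23 -0.12  2.06 -0.26  0.71 -1.08] F [ 0.1  0.1 -3.6] op 0.0227
t 6.72 pos [0.5835 0.166  0.118 ] d_tool [ 2.5 -1.9  0.7] mm dr [ 0.11  0.22 -0.24] rows 0.1 q [ 0.23 -0.12  2.07 -0.26  0.72 -1.08] F [-0.1  0.  -3.9] op 0.023
[[0.0025, -0.0019, 0.0007]]
[[0.11, 0.22, -0.24]]
```

View pics/a2_wrist.png

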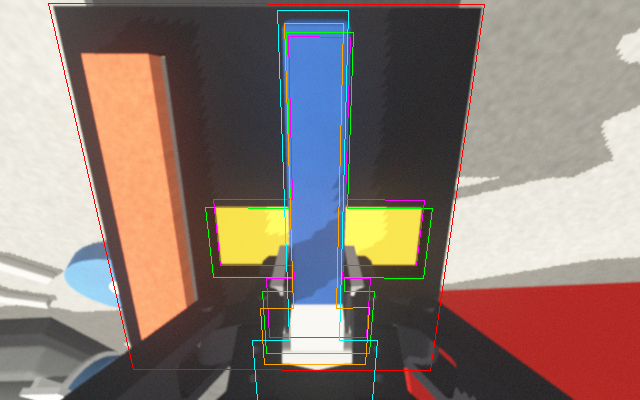

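View pics/a2_scene.png

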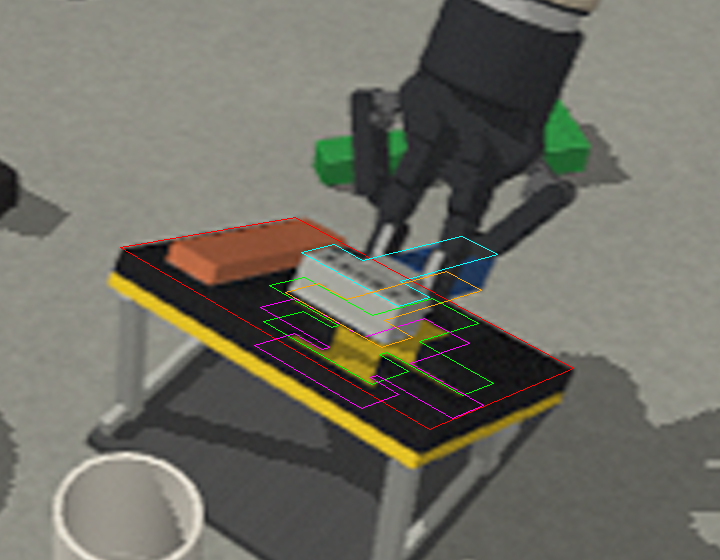

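View pics/a2_top.png

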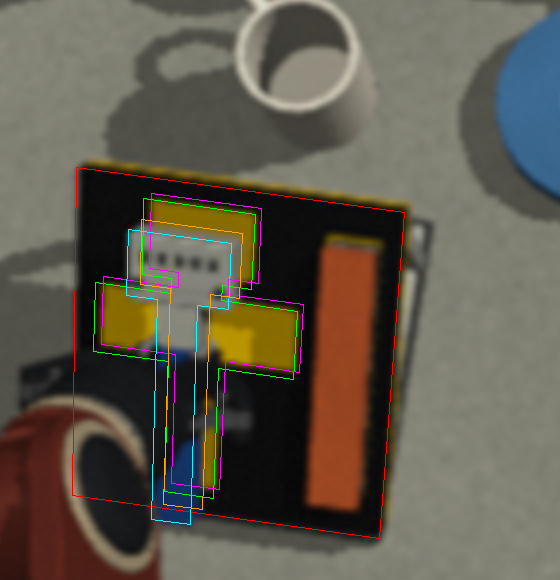

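Outlines agree in all three views. In the wrist view the pockets (214–288 and 345–423, rows 207–265) match the model to about 1 px. Descending to just above the face.

Request:
servo_tool(
  delta_pos=[
    [0.0025, 0.005, 0.0007],
    [0, 0.01, 0],
  ],
  dr=[
    [0.1, 0.2, -0.2],
    [0, 0, 0],
  ],
  grip=[0, 0],
)

```text
t: 6.98
tool_pos: [0.5943, 0.1663, 0.109]
tool_rot: [-1.557, -0.33, -0.499]
contact_force: [-0.4, 0.2, -3.8]
opening: 0.0228
```

```bash
python3 look.py a3 .018 wrist top;python3 -c "
from mv import *
P,R=home(.00,-.001,-.001); plan(P,R,1,5)"
```

```text
t 6.97 pos [0.5943 0.1663 0.109 ] d_tool [-1.3  2.   0.3] mm dr [-0.08  0.01  0.21] rows 0.0 q [ 0.22 -0.08  2.05 -0.26  0.69 -1.08] F [-0.4  0.2 -3.8] op 0.0228
t 7.08 pos [0.5935 0.1659 0.1072] d_tool [-0.8 18.9 -0.2] mm dr [-0.01  0.02  0.03] rows 0.3 q [ 0.22 -0.08  2.05 -0.26  0.69 -1.08] F [-0.7 -0.5 -4.5] op 0.0227
[[-0.0008, 0.0189, -0.0002]]
[[-0.01, 0.02, 0.03]]
```

View pics/a3_wrist.png

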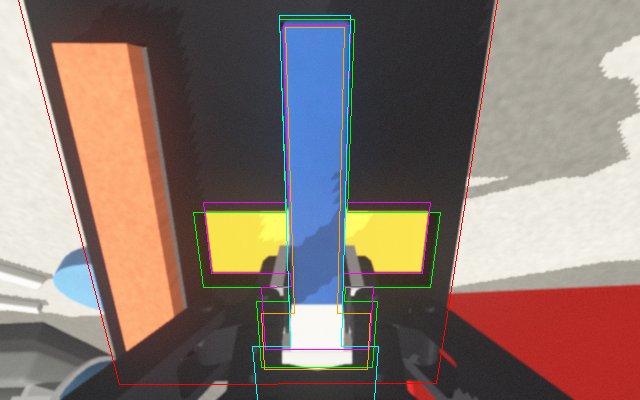

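View pics/a3_top.png

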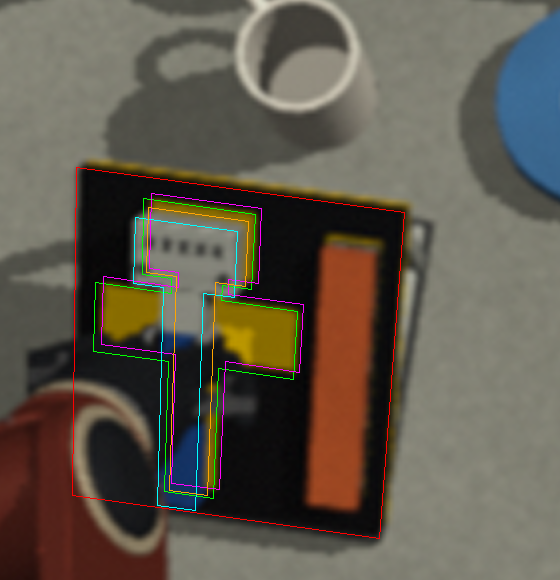

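Request:
servo_tool(
  delta_pos=[
    [-0.001, 0.006, 0],
    [0, 0.006, 0],
  ],
  dr=[
    [0, 0, 0],
    [0, 0, 0],
  ],
  grip=[0, 0],
)

```text
t: 7.32
tool_pos: [0.5991, 0.1655, 0.0968]
tool_rot: [-1.558, -0.329, -0.497]
contact_force: [0.9, -0.6, -4.7]
opening: 0.0226
```

```bash
python3 look.py a4 .008 wrist;python3 -c "
from mv import *
P,R=home(.00,-.0015,-.001); plan(P,R,1,5)"
```

```text
t 7.33 pos [0.5991 0.1655 0.0968] d_tool [ 0.6 -1.   0.5] mm dr [-0.04  0.02  0.11] rows 0.0 q [ 0.22 -0.05  2.05 -0.27  0.66 -1.07] F [ 0.9 -0.6 -4.7] op 0.0226
t 7.38 pos [0.5991 0.1654 0.0961] d_tool [-0.5  6.3 -0.3] mm dr [-0.03  0.02  0.06] rows 0.1 q [ 0.22 -0.05  2.05 -0.27  0.66 -1.07] F [-0.6 -0.3 -4.2] op 0.0226
[[-0.0005, 0.0063, -0.0003]]
[[-0.03, 0.02, 0.06]]
```

View pics/a4_wrist.png

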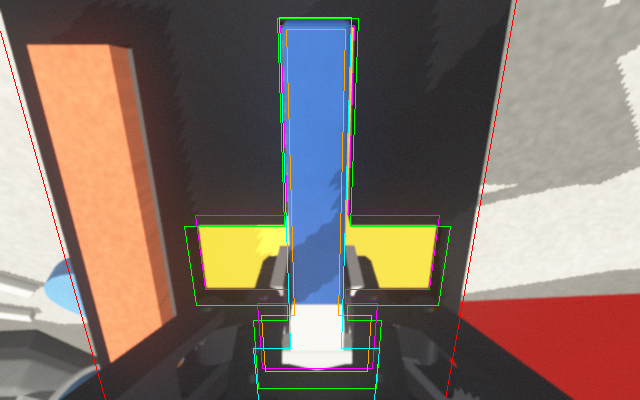

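Already about 8 mm into the cutout with no contact force. Going on down.

Request:
servo_tool(
  delta_pos=[
    [-0.0005, 0.005, 0],
    [0, 0.003, 0],
  ],
  dr=[
    [0, 0, 0],
    [0, 0, 0],
  ],
  grip=[0, 0],
)

```text
t: 7.62
tool_pos: [0.6029, 0.165, 0.0883]
tool_rot: [-1.558, -0.328, -0.496]
contact_force: [-0.3, -0.4, -4.0]
opening: 0.0228
```

```bash
python3 -c "
from mv import *
P,R=home(.00,-.0015,-.001); plan(P,R,1,5)"
```

```text
t 7.62 pos [0.6029 0.165  0.0883] d_tool [ 0.  -2.3 -0.3] mm dr [-0.02  0.02  0.06] rows 0.0 q [ 0.22 -0.03  2.04 -0.27  0.65 -1.07] F [-0.3 -0.4 -4. ] op 0.0228
[[0.0, -0.0023, -0.0003]]
[[-0.02, 0.02, 0.06]]
```

Request:
servo_tool(
  delta_pos=[
    [0, 0.002, 0],
    [0, 0.002, 0],
  ],
  dr=[
    [0, 0, 0],
    [0, 0, 0],
  ],
  grip=[0, 0],
)

```text
t: 7.88
tool_pos: [0.603, 0.165, 0.0883]
tool_rot: [-1.562, -0.322, -0.493]
contact_force: [-26.2, -2.9, 20.9]
opening: 0.0226
```

```bash
python3 -c "
from mv import *
P,R=home(.00,-.0015,-.001); plan(P,R,1,5)"
```

```text
t 7.88 pos [0.603  0.165  0.0883] d_tool [-0.1 -2.4 -0.4] mm dr [ 0.18  0.01 -0.3 ] rows 0.0 q [ 0.22 -0.03  2.04 -0.27  0.66 -1.07] F [-26.2  -2.9  20.9] op 0.0226
[[-0.0001, -0.0024, -0.0004]]
[[0.18, 0.01, -0.3]]
```

Firm contact at the expected depth (about 35 N along the tray normal). Checking the views before I let go.

```bash
python3 look.py a5 0 wrist scene top
```

```text
t 7.88 pos [0.603  0.165  0.0883] d_tool [ 1.4 -2.4  0.6] mm dr [ 0.18  0.01 -0.3 ] rows 0.0 q [ 0.22 -0.03  2.04 -0.27  0.66 -1.07] F [-26.2  -2.9  20.9] op 0.0226
```

View pics/a5_wrist.png

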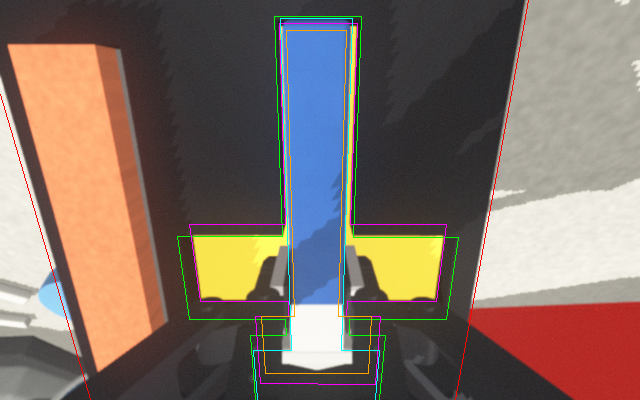

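View pics/a5_scene.png

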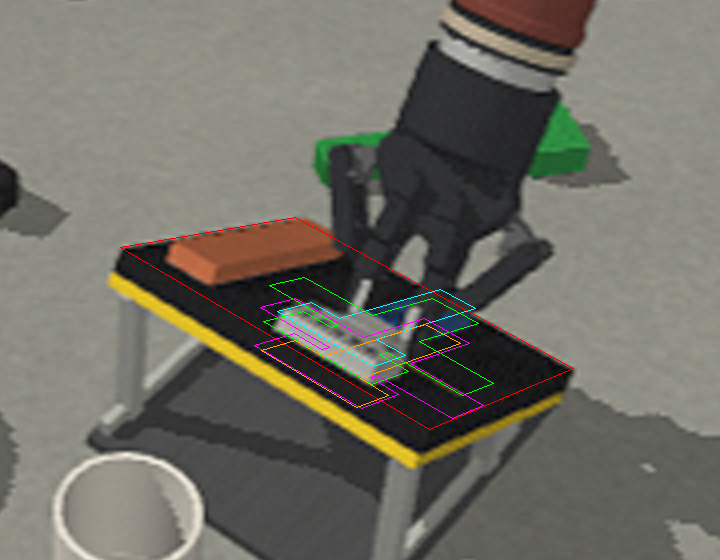

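View pics/a5_top.png

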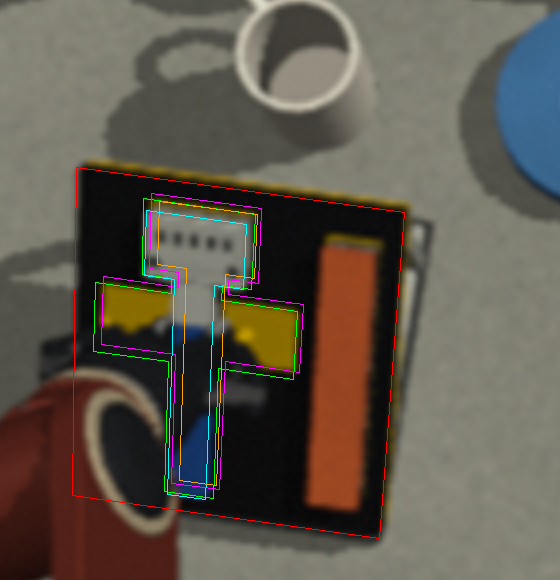

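Head and handle sit inside the cutout in all three views. Opening the fingers in the slot.

Request:
servo_tool(
  delta_pos=[
    [0, -0.001, 0],
    [0, 0, 0],
    [0, 0, 0],
  ],
  dr=[
    [0, 0, 0],
    [0, 0, 0],
    [0, 0, 0],
  ],
  grip=[0.6, 0.6, 0.6],
)

```text
t: 8.4
tool_pos: [0.6058, 0.166, 0.0938]
tool_rot: [-1.558, -0.33, -0.5]
contact_force: [-0.4, 0.2, 0.6]
opening: 0.0513
```

```bash
python3 look.py a6 0 wrist scene
```

```text
t 8.4 pos [0.6058 0.166  0.0938] d_tool [-3.7  1.1 -0.7] mm dr [ 0.01 -0.    0.25] rows 0.1 q [ 0.22 -0.03  2.03 -0.27  0.65 -1.07] F [-0.4  0.2  0.6] op 0.0513
```

View pics/a6_wrist_raw.png

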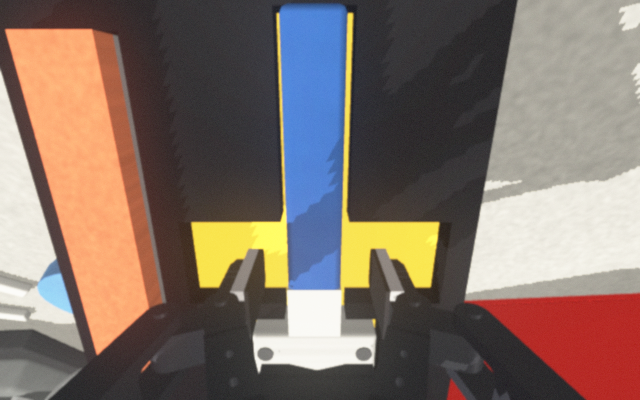

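Released, and the handle is centred with yellow slivers on both sides. Retracting along the normal.

Request:
servo_tool(
  delta_pos=[
    [0, -0.03, 0],
    [0, -0.05, 0],
    [0, -0.06, 0],
    [0, -0.06, 0],
  ],
  dr=[
    [0, 0, 0],
    [0, 0, 0],
    [0, 0, 0],
    [0, 0, 0],
  ],
  grip=[0.6, 0.6, 0.6, 0.6],
)

```text
t: 9.0
tool_pos: [0.5023, 0.1758, 0.264]
tool_rot: [-1.564, -0.32, -0.491]
contact_force: [0.6, 0.5, 0.2]
opening: 0.0513
```

```bash
cat > chk.py <<'E'
from mv import *
from scipy.optimize import minimize
t,Rt=trayT(); O=np.array([[-105,-12],[35,-12],[35,-30],[75,-30],[75,30],[35,30],[35,12],[-105,12]])/1000
tag='b1'; print(ctrl.get_obs()['tool_pos'],ctrl.get_obs()['contact_force'])
for n in('wrist','scene'):
    p=ctrl.camera_params(n); im=ctrl.get_image(n)[:,:,::-1].copy(); cv2.imwrite(f'pics/{tag}_{n}_raw.png',im)
    k=1 if n=='wrist' else 6; a=cv2.resize(im,None,fx=k,fy=k,interpolation=cv2.INTER_CUBIC)
    for X,c in((TF,(255,0,255)),(np.c_[O,np.full(8,.024)],(255,255,0))):
        cv2.polylines(a,[np.round((proj(p,X@Rt.T+t)+.5)*k-.5).astype(np.int32)],True,c,1)
    if n=='scene':
        a=np.hstack([cv2.resize(im,None,fx=6,fy=6,interpolation=cv2.INTER_CUBIC)[6*245:6*320,6*375:6*440],a[6*245:6*320,6*375:6*440]])
    cv2.imwrite(f'pics/{tag}_{n}.png',a)
E
python3 chk.py
```

```text
[0.5022941  0.17579485 0.26403634] [0.64619349 0.54716882 0.19176206]
```

View pics/b1_wrist.png

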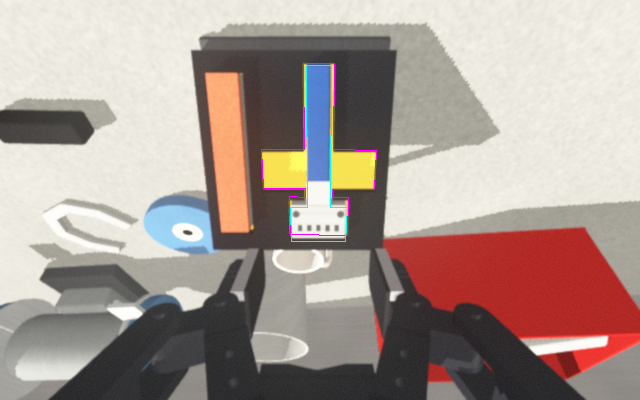

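View pics/b1_scene.png

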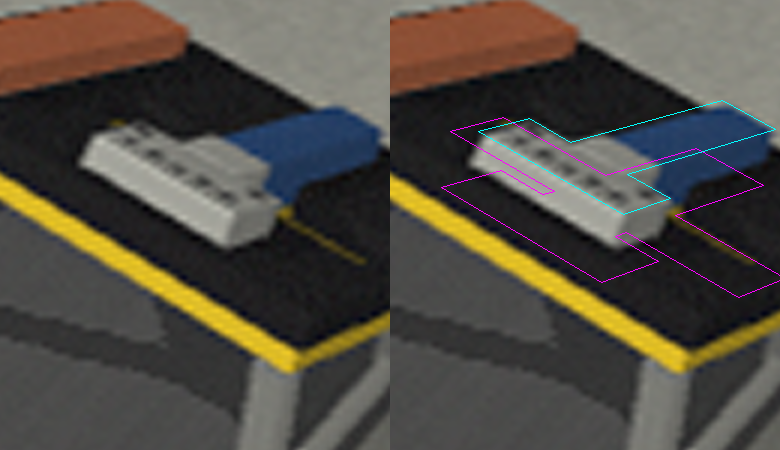

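The wrist view shows the dresser filling the T: head at (318,220), tail at (319,66), both on the predicted home outline. The scene view shows the head standing about 10 mm proud and parallel to the face. The stone and bystanders look undisturbed.

Run:
```python
from station import ctrl
import cv2,numpy as np
im=ctrl.get_image('top')[:,:,::-1]; cv2.imwrite('pics/end_top.png',im)
a=cv2.imread('pics/top0.png').astype(int)
print({n:int(np.abs(im[s].astype(int)-a[s]).max()) for n,s in dict(cleaner=np.s_[180:197,303:343],hammer=np.s_[125:230,445:490],wheel=np.s_[82:132,265:316],shoe=np.s_[85:138,328:382],mug=np.s_[75:115,198:232],stone=np.s_[138:208,219:234]).items()})
print(ctrl.finish_job())
```

```text
{'cleaner': 7, 'hammer': 9, 'wheel': 10, 'shoe': 10, 'mug': 10, 'stone': 9}
the job is handed in; nothing more can be done
None
```

View pics/end_top.png

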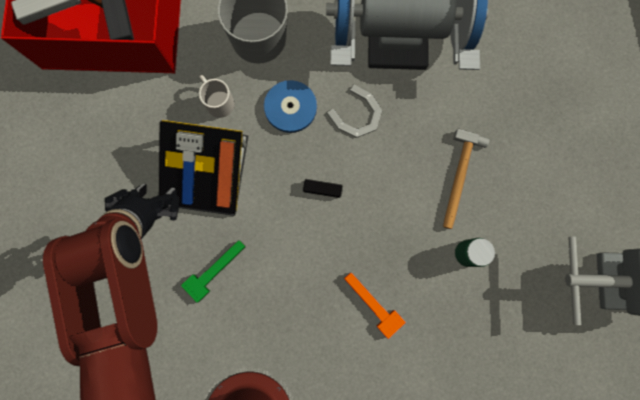

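The blue dresser is back in the T cutout, with its head in the wide pocket at the raised end, and the job is handed in after about 9 s. I gripped it across the handle, turned and tilted it to the slope, pressed it to the floor with about 35 N along the tray's normal, opened the fingers in the slot and backed off.

**Last checks:**
- **Fit:** In the wrist view after release, head and tail lie on the predicted home outline. In the scene view the head stands about 10 mm proud and parallel to the face.
- **Contact:** The force on the tool was near zero after release and again after backing off.
- **Other things:** The stone, cleaner, hammer, wheel, horseshoe and mug match the first top picture to within image noise. The tin and the two look-alikes I only compared by eye in the top view; they look unmoved.

**Disagreement:** The floor came about 2 mm lower than my camera estimate. That is within the spread of my estimates, and the final pictures agree with the dresser being fully down.

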